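# Snap the white retainer case shut

## Task

The lid is lying on the white retainer case on the bamboo organiser, but its three orange snap tabs still stand up. Press the tabs down one after another, each until it is fully home, so that the case is closed all round. The blue case belongs to a flatmate and is left open to air: do not touch it.

Things in the scene. Friction and masses are not known exactly. Their poses are not given: they have to be found in the camera images.
- tab_a: One of three alike orange press tabs, 120 deg apart on the rim of the round white case. Origin: centre of its top face (the spot to press); x radially outward, z up. Pad 22 (x) x 26 x 6 mm. Slides straight down only, 8 mm: top 0.155-0.156 m above the work surface at the start, 0.148 when fully home (hard stop). About 5 N of friction, no spring: stays where left.
- tab_b: One of three alike orange press tabs, 120 deg apart on the rim of the round white case. Origin: centre of its top face (the spot to press); x radially outward, z up. Same as tab_a. Tab centres lie 47 mm from the case's middle and 81 mm apart, so shut fingers from above press one alone. Lid top: 0.144 m up, below the tabs even when home.
- tab_c: One of three alike orange press tabs, 120 deg apart on the rim of the round white case. Origin: centre of its top face (the spot to press); x radially outward, z up. Same as tab_a. The case (84 mm across, 34 mm high, fixed on a non-slip foot) is on the organiser's 110 mm high top tier, beside a cup and a jar (tops below 0.195 m, over 25 mm from any tab).
- blue_case: The flatmate's round blue retainer case, same shape and size as the white one (84 mm across, 116 mm over its three grey tabs, tab tops 46 mm above its underside), on the same top tier, at least 240 mm from the white one, centre to centre. Origin: centre of its underside. Not to be touched.

How it is judged:
By the outcome, as a careful person would: the job done as asked, in the order asked, and still so for the second after the job is handed in, with the robot touching nothing.
It also fails if it takes over 35 s, if anything falls off the work surface, if the arm or the gripper's body presses on something with over 40 N, if the wrist force passes 120 N, or if a joint passes its speed limit or range.

## Robot

A 6-joint arm with a two-finger parallel gripper is mounted at the origin on the work surface. World frame = base frame: x ahead of the robot, y to its left, z up, the work surface at z = 0. Lengths are in mm, angles in rad, forces in N, time in s.
With the tool pointing down it reaches from about 350 to 975 mm from the base axis. Payload 7.1 kg.
Tool frame: the origin (TCP) lies at the very end of the fingers, on their centre line; the grasp point (between the pads) lies 19 mm behind it (ctrl.grip_depth is the distance from the TCP to the grasp point, in mm); x points along the fingers, z is the direction in which the jaws open and shut, and the axes are right-handed (so a half turn about x gives the same grasp; the last joint's range is limited). The gripper opens to 88 mm and grips with 3 to 60 N. Pads are 20 mm wide; open, the fingers measure 115 mm over their backs; the gripper's body (75 mm by 178 mm) begins 61 mm behind the grasp point.
Start: joints at [1.185, 0.423, 1.63, -0, 1.089, -0.019], TCP at [224.112, 583.42, 200.475] pointing down, gripper open.
Joint ranges: [-3, 3], [-0.9, 2.11], [0.09, 2.58], [-1.31, 4.45], [0.11, 2.69], [-2.54, 2.54]. Speed limits (rad/s): [2.39, 2.39, 3.01, 3.14, 3.14, 3.14].

## Interface

Orientations are given as a rotation vector (axis times angle).
In Python, from workcell import ctrl gives the robot as it stands. The module is installed in compiled form; this text tells all that it offers.
- The arm moves only by the tool send_rows, never from a script. Its argument "rows" is a list of rows, each a list of 4 numbers: the shift along the tool's x, y, z in mm, then the turn about the tool's x in rad. In form: [[x, y, z, turn], ...]. A call has 1 to 10 rows; each row shifts and turns the pose as measured when the row begins, along the tool's axes as they then stand; what a row does not reach is not made up. A row lasts 1/12 s, in which the tool goes at most 41.7 mm and 7.16 degrees, less where a joint would pass 70% of its speed; a pose out of reach is approached as far as the arm can. A call with a gripper value outside its range is refused whole. "fingers" is the opening, from 0 (shut) to 1 (fully open), set as the call begins (left out, the last holds). The fingers move at their own pace and stop on an object; the grip force is fixed at half the most. Time passes only in rows, so rows that do not move let the fingers close. It gives the time, the measured TCP pose, the force and the opening at its end, in the units of the state.
- ctrl.get_obs(): the state, without advancing time (a new reading comes with each control period).
- ctrl.get_image(name): name is "side" or "top" or "wrist"; returns a dict with "img" (400x640x3 uint8, red, green, blue), "depth" (400x640 float32, mm along the optical axis (not along the pixel's ray), 0 where there is no reading), "mtx" (3x3 intrinsics, pixels), "dist_coeffs" ([k1, k2, p1, p2, k3] as OpenCV has them; the pictures are not rectified), "world_from_camera" (4x4, takes a point from camera to world coordinates). Camera axes: x right, y down, z forward; pixel columns grow to the right and rows downward; lengths in mm; the calibration is good to about 2 mm. A picture is of the moment at which its call begins.
- ctrl.close_job(): hands the job in, once; it reports no verdict.
The state is a dict: "t": time; "qpos": joint angles; "qvel": joint speeds; "joint_torque": joint torques, N m; "ee_pos": TCP position; "orientation": TCP orientation; "ft_force": force on the tool from outside, world axes, zero at the start; "moment": the same for the moment, N m; "width": finger opening in mm.
Only numpy, scipy, OpenCV 4.12 (cv2) and the standard library are available. Lean on these libraries where they do the work, as an engineer would, in place of code of your own. Each camera call takes 0.05 s, during which the arm holds its last target.

## Working session

There is one attempt and no reset: what is moved stays moved. The work goes in short steps, Python scripts to look and compute and a tool call to move; the robot and the scene stay as the last step left them, time stands still between calls to the robot, and variables do not carry over. Pictures are saved under pics/ and viewed, and the job is handed in when it is done.

Besides the shell and the picture viewer there is one more tool, called by a JSON object that holds its "api" and its "payload". send_rows: Moves the arm, as the interface text tells. Its arguments: {"type":"object","properties":{"rows":{"type":"array"},"fingers":{"type":"number"}},"required":["rows"]}

```bash
mkdir -p pics; python3 - <<'E'
from workcell import ctrl
import cv2,pickle
o=ctrl.get_obs();print(o)
for n in ("top","side","wrist"):
    d=ctrl.get_image(n);pickle.dump(d,open(n+".pkl","wb"))
    cv2.imwrite(f"pics/{n}0.png",d["img"][...,::-1]);print(n,d["mtx"].round(1).tolist(),d["world_from_camera"].round(3).tolist(),d["dist_coeffs"])
E
```

```text
{'t': 0.0, 'qpos': array([ 1.18499160e+00,  4.23846710e-01,  1.63067238e+00, -2.38106815e-05,
        1.08857753e+00, -1.89878432e-02]), 'qvel': array([ 0.00034288, -0.00084589, -0.00103166, -0.0010916 , -0.00031265,
        0.00042789]), 'joint_torque': array([-4.79988594e-03, -5.44618177e+01, -2.73660511e+01,  6.39258418e-02,
        2.30316137e-02, -1.17511827e-04]), 'ee_pos': array([223.91231245, 582.8966793 , 199.70497242]), 'orientation': array([-0.93576146,  1.36197047,  0.93436521]), 'ft_force': array([ 0.04067963,  0.20228588, -0.12739304]), 'moment': array([-0.00690259,  0.07329825, -0.06903813]), 'width': 88.0626949865953}
top [[447.3, 0.0, 324.6], [0.0, 447.3, 199.7], [0.0, 0.0, 1.0]] [[0.007, -0.994, 0.108, 476.899], [-1.0, -0.005, 0.021, 22.028], [-0.02, -0.108, -0.994, 849.035], [0.0, 0.0, 0.0, 1.0]] [-0.1056319  0.         0.         0.         0.       ]
side [[448.9, 0.0, 327.1], [0.0, 448.9, 198.3], [0.0, 0.0, 1.0]] [[0.789, -0.376, 0.486, 220.991], [-0.615, -0.476, 0.629, -429.744], [-0.005, -0.795, -0.606, 609.524], [0.0, 0.0, 0.0, 1.0]] [-0.03565049  0.          0.          0.          0.        ]
wrist [[326.4, 0.0, 322.8], [0.0, 326.4, 196.8], [0.0, 0.0, 1.0]] [[0.36, 0.889, 0.282, 147.206], [0.933, -0.343, -0.109, 612.091], [-0.001, 0.303, -0.953, 384.127], [0.0, 0.0, 0.0, 1.0]] [-0.01562737  0.          0.          0.          0.        ]
```

View pics/top0.png

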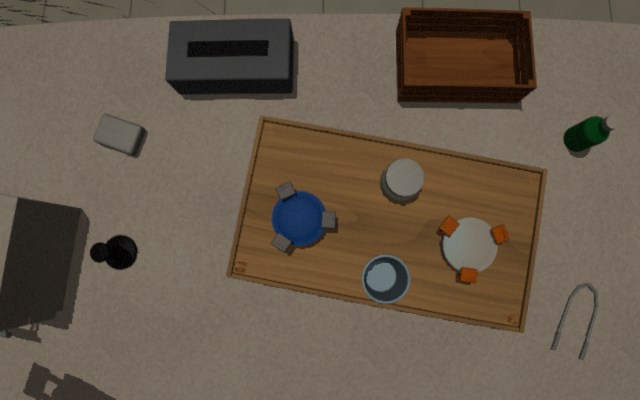

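View pics/side0.png

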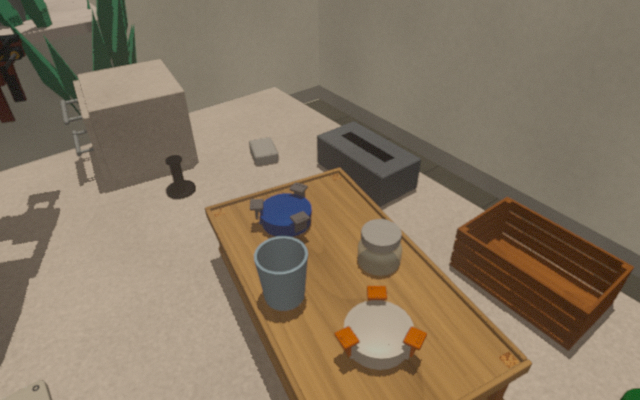

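View pics/wrist0.png

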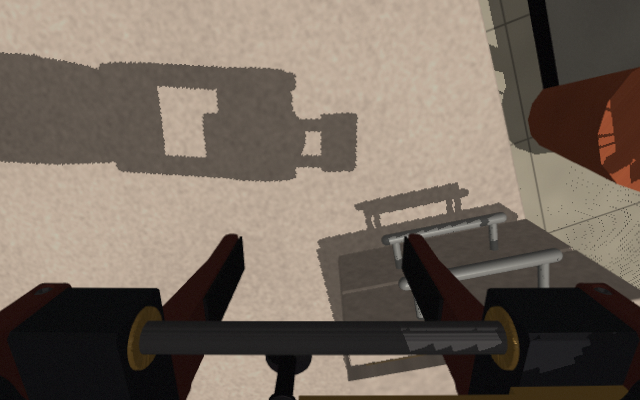

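The top view shows the white case at about (470,245), with orange tabs near (450,226), (500,234) and (468,275). The blue case is at (300,218), the jar at (403,180) and the cup at (386,279). The side view shows the same three tabs at (376,293), (347,338) and (415,338). The wrist camera only sees the bench and the arm's shadow.

```bash
cat > h.py <<'E'
import numpy as np,cv2
def rays(d,px):
    n=cv2.undistortPoints(np.float64(px).reshape(-1,1,2),d["mtx"],d["dist_coeffs"]).reshape(-1,2)
    T=d["world_from_camera"];return T[:3,3],np.c_[n,np.ones(len(n))]@T[:3,:3].T
def plane(d,px,z):
    o,r=rays(d,px);return o+r*((z-o[2])/r[:,2])[:,None]
def pts(d,mask):
    v,u=np.nonzero(mask);o,r=rays(d,np.c_[u,v]);return o+r*d["depth"][v,u][:,None],np.c_[u,v]
def tri(d1,p1,d2,p2):
    o1,r1=rays(d1,[p1]);o2,r2=rays(d2,[p2]);A=np.c_[r1[0],-r2[0]]
    s=np.linalg.lstsq(A,o2-o1,rcond=None)[0];a=o1+s[0]*r1[0];b=o2+s[1]*r2[0]
    return (a+b)/2,np.linalg.norm(a-b)
def orange(d):
    h=cv2.cvtColor(d["img"],cv2.COLOR_RGB2HSV)
    return cv2.inRange(h,(4,190,60),(16,255,255)),h
def tabs(d,verbose=True):
    m,h=orange(d);n,L,st,c=cv2.connectedComponentsWithStats(m);out=[]
    for i in range(1,n):
        if st[i,4]<60: continue
        V=h[...,2][L==i];t=V.max()
        mm=(L==i)&(h[...,2]>0.8*np.percentile(V,90))
        P,uv=pts(d,mm)
        out.append((uv.mean(0),st[i,4],mm.sum(),np.median(P,0),P[:,2].max(),np.percentile(V,[5,25,50,75,95])))
    return out
E
python3 - <<'E'
from h import *;import pickle
np.set_printoptions(precision=1,suppress=True)
D={n:pickle.load(open(n+".pkl","rb")) for n in("top","side")}
R={}
for n in D:
    R[n]=[t for t in tabs(D[n])]
    for t in R[n]: print(n,*t,plane(D[n],[t[0]],155.5)[0])
for a in R["top"]:
    for b in R["side"]:
        p,e=tri(D["top"],a[0],D["side"],b[0])
        if e<8: print(a[0],b[0],p,e)
for n in D:
    d=D[n]; u,v=((470,245) if n=="top" else (378,330))
    cv2.imwrite(f"pics/{n}crop.png",cv2.resize(d["img"][v-60:v+60,u-80:u+80,::-1],None,fx=5,fy=5,interpolation=0))
E
```

```text
top [458.2  64.3] 2137 2056 [ 836.  -223.9    7.2] 849.0354208957626 [74. 80. 83. 87. 92.] [ 776.5 -180.5  155.5]
top [448.9 225.2] 215 195 [ 513.8 -156.7  157.1] 161.17704536354472 [ 92.7 117.  123.  125.  126. ] [ 513.7 -157.2  155.5]
top [500.1 233.3] 224 194 [ 501.5 -237.   157.6] 160.3744784598764 [ 88.  109.  118.5 123.  126. ] [ 501.1 -238.   155.5]
top [468.5 274.8] 221 195 [ 436.8 -185.4  157. ] 849.0354208957626 [ 83. 114. 121. 124. 125.] [ 437.  -186.5  155.5]
side [582.8 242.9] 86 29 [ 909.2 -256.7   87.9] 90.0002066150007 [63.  65.  67.  70.  94.8] [ 815.8 -280.5  155.5]
side [569.4 252.9] 124 124 [ 909.  -245.7   49.9] 609.5244646136301 [63.  65.  67.  68.  71.8] [ 780.1 -278.8  155.5]
side [599.5 249.6] 96 17 [ 909.8 -285.6   88.9] 90.67736023963107 [ 61.   64.8  67.   70.  102.2] [ 821.4 -303.3  155.5]
side [523.3 260.8] 211 154 [ 876.2 -186.9    5. ] 91.25614604085786 [ 70.   97.5 139.  142.  144. ] [ 713.3 -245.9  155.5]
side [551. 256.] 62 62 [ 909.3 -218.6   21.6] 609.5244646136301 [63.  65.  67.  68.  71.9] [ 753.1 -265.5  155.5]
side [617.1 279.7] 330 114 [ 872.
[... 392 characters left out ...]
5211 [ 71.   94.  135.  145.2 150.4] [ 714.8 -327.6  155.5]
side [376.4 291.6] 248 226 [ 512.4 -157.2  154.5] 158.14442581999145 [136. 167. 174. 177. 179.] [ 511.9 -157.9  155.5]
side [346.1 336.9] 321 284 [ 435.6 -187.2  155.3] 157.3935659817576 [126. 168. 176. 179. 181.] [ 435.6 -187.3  155.5]
side [415.2 337.2] 319 292 [ 499.7 -238.5  155.7] 157.97087339577286 [128.6 169.5 176.  179.  181. ] [ 499.8 -238.5  155.5]
[458.2  64.3] [523.3 260.8] [ 816.9 -207.7   60.6] 1.2841585413653627
[448.9 225.2] [376.4 291.6] [ 513.4 -157.2  153.9] 1.0572846173203232
[500.1 233.3] [415.2 337.2] [ 500.9 -238.2  154.3] 0.7323235156705243
[468.5 274.8] [346.1 336.9] [ 436.6 -186.7  154.1] 0.7524523804417342
```

```bash
ls pics
```

```text
side0.png
sidecrop.png
top0.png
topcrop.png
wrist0.png
```

The tabs stand at about (513,-157), (500.5,-238) and (436.5,-187). Triangulated heights are about 154 mm and spacing about 82 mm, both consistent with the text. Next I'll work out the tool axes and the move vectors.

```bash
cat >> h.py <<'E'
def rot(o): return cv2.Rodrigues(np.float64(o["orientation"]))[0]
T=dict(p1=(513,-157.3),p2=(500.5,-238.2),p3=(436.3,-187))
E
python3 - <<'E'
from h import *;from workcell import ctrl
np.set_printoptions(precision=3,suppress=True)
o=ctrl.get_obs();R=rot(o);print(R);p=o["ee_pos"]
print(R.T@(np.array([*T["p1"],300])-p))
import pickle
d=pickle.load(open("top.pkl","rb"));print(plane(d,[(300,218)],145),plane(d,[(386,279)],190),plane(d,[(403,180)],190))
E
```

```text
[[-0.    -0.933  0.359]
 [-0.001  0.359  0.933]
 [-1.    -0.    -0.001]]
[ -99.429 -535.323 -587.503]
[[524.385  75.405 145.   ]] [[432.919 -54.573 190.   ]] [[578.876 -80.747 190.   ]]
```

View pics/topcrop.png

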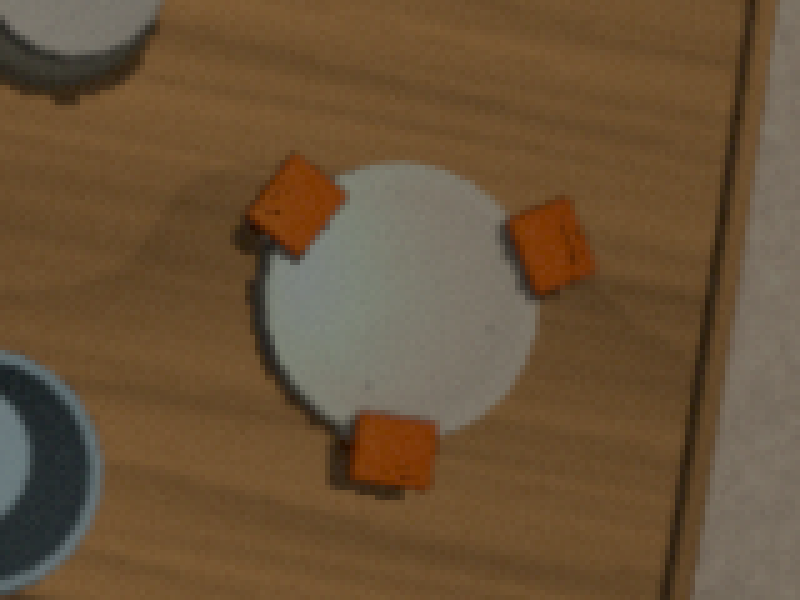

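The crop shows the three tabs cleanly apart with nothing over them. Before moving I want the cabinet's height, because it is near the path.

```bash
python3 - <<'E'
from h import *;import pickle
np.set_printoptions(precision=0,suppress=True)
d=pickle.load(open("top.pkl","rb"))
for u,v,w,hh in((0,195,88,145),(90,230,50,40),(20,360,90,40)):
    m=np.zeros((400,640),bool);m[v:v+hh,u:u+w]=1;m&=d["depth"]>0
    P,_=pts(d,m);Q=P[P[:,2]>40];print(len(Q),Q.min(0),Q.max(0))if len(Q) else print(0)
d=pickle.load(open("side.pkl","rb"));m=np.zeros((400,640),bool);m[60:190,70:200]=1;m&=d["depth"]>0
P,_=pts(d,m);Q=P[P[:,2]>40];print(Q.min(0),Q.max(0))
# all high points in y range -300..600
m=d["depth"]>0;P,uv=pts(d,m);k=(P[:,2]>200)&(P[:,0]<800)&(P[:,0]>100)&(P[:,1]<700);print(P[k].min(0),P[k].max(0),k.sum())
E
```

```text
7553 [303. 522.  40.] [564. 638. 195.]
415 [449. 417.  40.] [483. 453.  91.]
0
[302. 415.  40.] [ 598. 1313.  194.]
[193. 493. 221.] [285. 664. 353.] 1525
```

Nothing is taller than about 195 mm except the arm itself, so I'll raise to 300 and shut the fingers.

{"api": "send_rows", "payload": {"rows": [[-35, 0, 0, 0], [-35, 0, 0, 0], [-30, 0, 0, 0], [0, -24, -26.5, 0], [0, -24, -26.5, 0], [0, -24, -26.5, 0], [0, -24, -26.5, 0], [0, -24, -26.5, 0], [0, -24, -26.5, 0], [0, -24, -26.5, 0]], "fingers": 0}}

```text
t: 0.98
ee_pos: [314.3, 345.1, 301.9]
orientation: [-0.945, 1.362, 0.94]
ft_force: [0.5, 0.0, 0.0]
width: 24.6
```

{"api": "send_rows", "payload": {"rows": [[0, -24, -26.5, 0], [0, -24, -26.5, 0], [0, -24, -26.5, 0], [0, -24, -26.5, 0], [0, -24, -26.5, 0], [0, -24, -26.5, 0], [0, -24, -26.5, 0], [0, -24, -26.5, 0], [0, -24, -26.5, 0], [0, -24, -26.5, 0]]}}

```text
t: 1.82
ee_pos: [447.6, -5.0, 303.4]
orientation: [-0.947, 1.359, 0.941]
ft_force: [-0.1, 0.0, 1.0]
width: 0.4
```

```bash
cat > go.py <<'E'
from h import *;from workcell import ctrl;import sys
np.set_printoptions(precision=1,suppress=True)
o=ctrl.get_obs();R=rot(o);t=sys.argv[1];z=float(sys.argv[2])
print(o["ee_pos"],R.T@(np.array([*T[t],z])-o["ee_pos"]),R[:,0],o["ft_force"],o["width"],o["t"])
E
python3 go.py p1 200
```

```text
[447.6  -5.  303.4] [ 104.1 -114.1 -119.7] [-0. -0. -1.] [-0.1  0.   1. ] 0.36162495986301524 1.8167
```

{"api": "send_rows", "payload": {"rows": [[0, -25, -27, 0], [0, -25, -27, 0], [0, -25, -27, 0], [0, -24, -24, 0], [0, -10, -10, 0], [0, 0, 0, 0]]}}

```text
t: 2.32
ee_pos: [511.7, -164.7, 303.1]
orientation: [-0.942, 1.362, 0.936]
ft_force: [-0.8, 0.6, 0.9]
width: 0.8
```

```bash
python3 go.py p1 200; python3 - <<'E'
from h import *;from workcell import ctrl
np.set_printoptions(precision=1,suppress=True)
d=ctrl.get_image("wrist");cv2.imwrite("pics/w1.png",d["img"][...,::-1])
for t in tabs(d): print(t[0],t[1],t[3],plane(d,[t[0]],155.5)[0])
E
```

```text
[ 511.7 -164.7  303.1] [103.1   1.6   7.8] [-0. -0. -1.] [-0.8  0.6  0.9] 0.768103502639483 2.3167
[277.1 116.1] 551 [ 438.9 -186.6  155.2] [ 439.  -186.6  155.5]
[330.3 180.9] 475 [ 521.8 -160.1  155.1] [ 519.9 -160.5  155.5]
[256.4 191.7] 454 [ 503.1 -238.1  155.8] [ 503.2 -238.2  155.5]
```

View pics/w1.png

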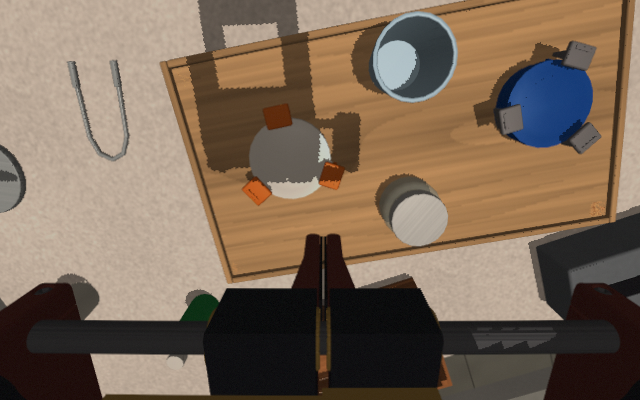

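The wrist view shows the fingers shut and the tabs at (277,116), (330,181) and (256,192). The two tabs with even lighting agree with my points to about 2.5 mm. The third is half in shadow, which biases its centroid. I'll go down over the first tab.

{"api": "send_rows", "payload": {"rows": [[25, 1, 8, 0], [35, 0, 0, 0], [30, 0, 0, 0], [5, 0, 0, 0], [0, 0, 0, 0]]}}

```text
t: 2.78
ee_pos: [511.6, -149.2, 207.3]
orientation: [-0.944, 1.358, 0.938]
ft_force: [-0.9, -0.4, 0.5]
width: 0.4
```

```bash
sed -i 's/^T=.*/T=dict(p1=(514,-157.3),p2=(501.5,-238.2),p3=(437.2,-186.9))/' h.py; python3 go.py p1 160; python3 - <<'E'
from workcell import ctrl;import cv2
for n,(u,v) in dict(side=(378,310),top=(460,235)).items():
    d=ctrl.get_image(n);cv2.imwrite(f"pics/{n}2.png",cv2.resize(d["img"][v-75:v+75,u-100:u+100,::-1],None,fx=4,fy=4))
E
```

```text
[ 511.6 -149.2  207.3] [47.3 -5.  -6.7] [ 0. -0. -1.] [-0.9 -0.4  0.5] 0.4478208029409575 2.7833
```

View pics/side2.png

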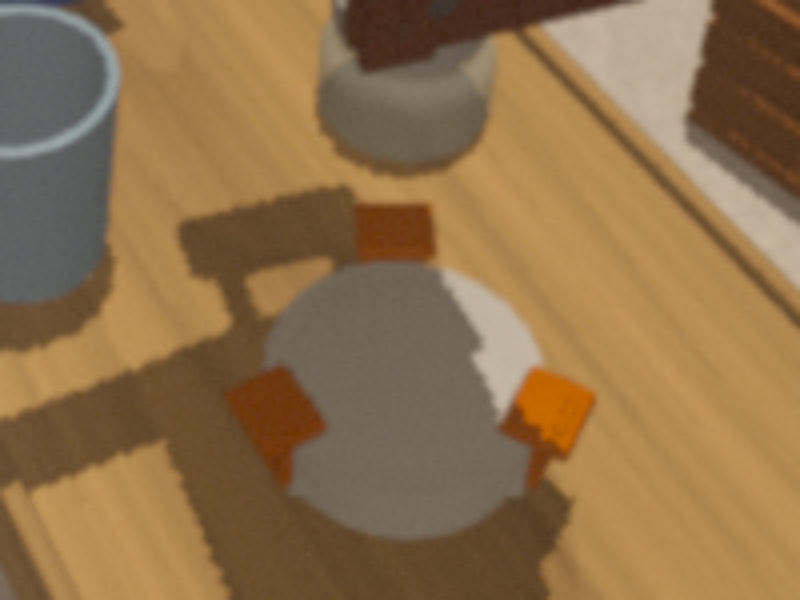

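The side view shows the tips above and behind the far tab, with all three tabs still up. I'll correct sideways and then come down.

{"api": "send_rows", "payload": {"rows": [[0, -5, -6, 0], [0, 0, 0, 0], [20, 0, 0, 0], [0, 0, 0, 0]]}}

```text
t: 3.22
ee_pos: [519.9, -158.6, 195.7]
orientation: [-0.953, 1.349, 0.928]
ft_force: [-1.4, -0.7, -0.6]
width: 0.5
```

```bash
python3 go.py p1 160
```

```text
[ 519.9 -158.6  195.7] [35.6  6.6 -0.8] [ 0. -0. -1.] [-1.4 -0.7 -0.6] 0.4680005699828861 3.2167
```

{"api": "send_rows", "payload": {"rows": [[0, 5, 0, 0], [0, 0, 0, 0], [0, 0, 0, 0]]}}

```text
t: 3.47
ee_pos: [516.5, -157.6, 199.1]
orientation: [-0.955, 1.346, 0.924]
ft_force: [0.0, -0.3, -0.4]
width: 0.5
```

```bash
python3 go.py p1 160
```

```text
[ 516.5 -157.6  199.1] [39.   3.3 -0.5] [ 0. -0. -1.] [ 0.  -0.3 -0.4] 0.49714433928121277 3.4667
```

{"api": "send_rows", "payload": {"rows": [[15, 2, 0, 0], [15, 0, 0, 0], [0, 0, 0, 0], [0, 0, 0, 0]]}}

```text
t: 3.8
ee_pos: [517.4, -158.1, 172.8]
orientation: [-0.958, 1.342, 0.919]
ft_force: [0.4, -0.6, 0.4]
width: 0.4
```

```bash
python3 go.py p1 160;python3 - <<'E'
from workcell import ctrl;import cv2
for n,(u,v) in dict(side=(378,310),wrist=(320,210)).items():
    d=ctrl.get_image(n);cv2.imwrite(f"pics/{n}3.png",cv2.resize(d["img"][v-75:v+75,u-100:u+100,::-1],None,fx=4,fy=4))
E
python3 go.py p1 160
```

```text
[ 517.4 -158.1  172.8] [12.7  3.8 -0.5] [ 0. -0. -1.] [ 0.4 -0.6  0.4] 0.4064759165556066 3.8
[ 517.6 -158.1  173. ] [12.9  4.  -0.5] [ 0. -0. -1.] [-0.2  0.1 -0.1] 0.22979697160691892 3.9
```

View pics/side3.png

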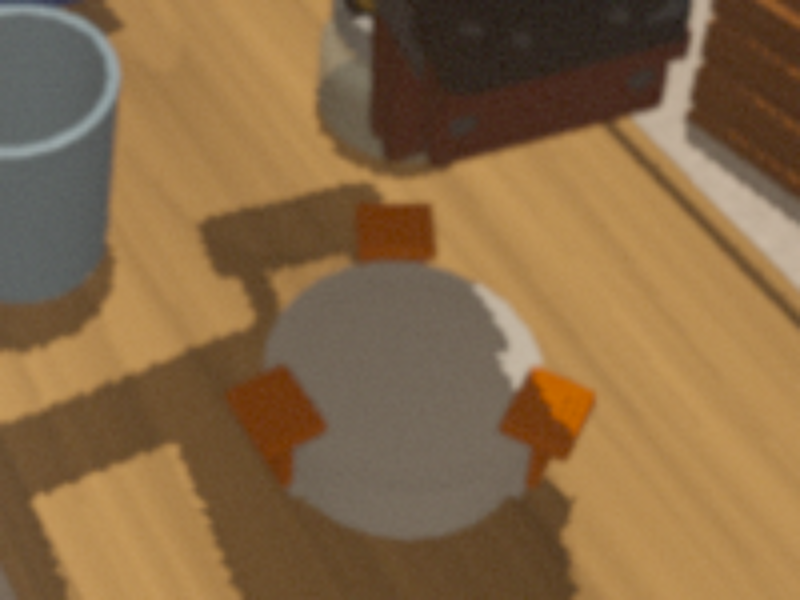

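View pics/wrist3.png

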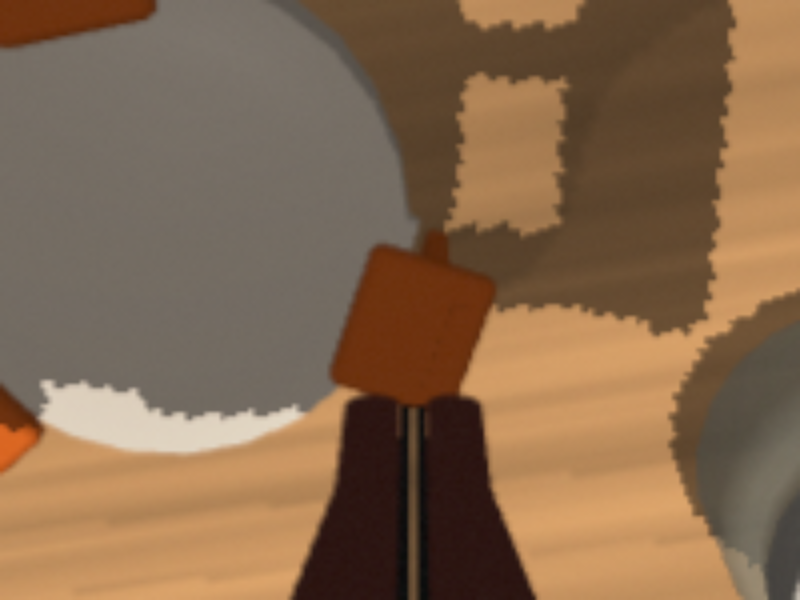

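```bash
cat >> h.py <<'E'
def proj(d,P):
    W=np.linalg.inv(d["world_from_camera"]);return cv2.projectPoints(np.float64(P).reshape(-1,3),cv2.Rodrigues(W[:3,:3])[0],W[:3,3],d["mtx"],d["dist_coeffs"])[0].reshape(-1,2)
E
python3 - <<'E'
from h import *;from workcell import ctrl
o=ctrl.get_obs();p=o["ee_pos"];R=rot(o)
for n in("side","top","wrist"):
    d=ctrl.get_image(n);q=proj(d,[p,p-R[:,0]*19,(*T["p1"],155),p+R@[0,10,0],p+R@[0,-10,0]]);print(n,q.round(1).tolist())
    im=d["img"][...,::-1].copy()
    for i,c in enumerate([(0,255,0),(255,255,0),(255,0,255)]): cv2.circle(im,tuple(int(x) for x in q[i].round()),2,c,-1)
    cv2.imwrite(f"pics/{n}4.png",im)
E
```

```text
side [[380.6, 280.5], [381.2, 270.4], [377.3, 290.7], [373.4, 282.4], [387.7, 278.6]]
top [[452.4, 222.0], [455.7, 221.6], [449.0, 225.0], [450.2, 228.2], [454.7, 215.8]]
wrist [[323.6, 233.0], [323.7, 246.9], [322.8, 216.2], [323.6, 217.8], [323.6, 247.7]]
```

View pics/side4.png

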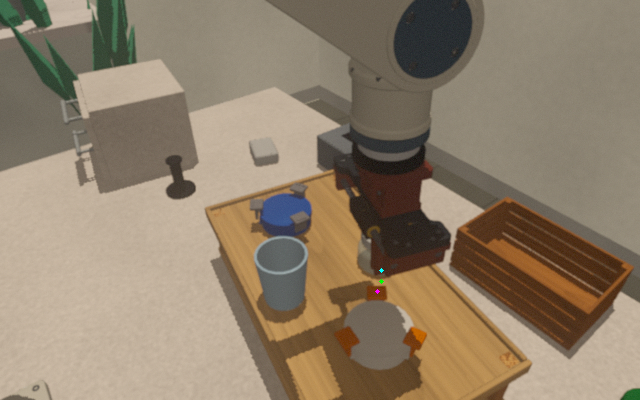

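View pics/wrist4.png

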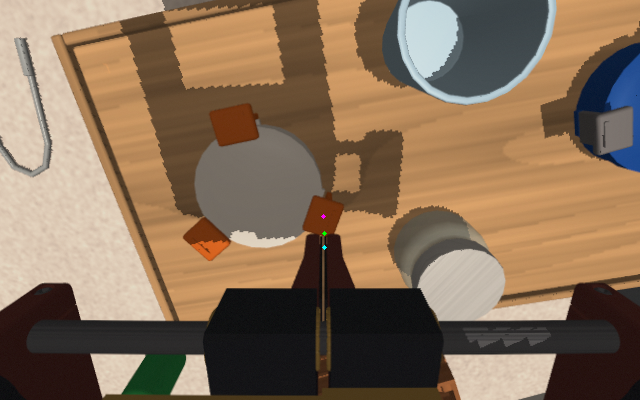

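The visible tip and the projected TCP differ a bit, so I'll check the tip's real position with depth.

```bash
python3 - <<'E'
from h import *;from workcell import ctrl
np.set_printoptions(precision=1,suppress=True)
o=ctrl.get_obs();p=o["ee_pos"];R=rot(o);print(p)
d=ctrl.get_image("wrist")
for v in range(228,260,3):
    m=np.zeros((400,640),bool);m[v,[312,316,330,334]]=1;P,_=pts(d,m);print(v,((P-p)@R).tolist())
d=ctrl.get_image("side")
print('side')
m=np.zeros((400,640),bool);m[230:290,355:410]=1;P,uv=pts(d,m);L=(P-p)@R
k=(abs(L[:,1])<30)&(abs(L[:,2])<30)&(L[:,0]>-60)&(L[:,0]<8)
for i in np.nonzero(k)[0][::9]: print(uv[i],L[i])
E
```

```text
[ 517.7 -158.1  172.9]
228 [[18.199913934126844, -4.289438010237509, -7.739814255614832], [17.083143019289828, -3.8165161582878033, -5.029064172430927], [16.727178258921622, -3.6773676898232184, 4.311543888263169], [17.611118583145846, -4.058324602020414, 7.011398807177977]]
231 [[19.199901378531614, -6.914151619691733, -7.799745301429005], [18.93653248017312, -6.802408871988541, -5.086401387409665], [17.820500514043022, -6.327205617790872, 4.350562242631531], [19.52961692168866, -7.078733676195329, 7.104234731968568]]
234 [[-23.100588007108815, 9.83235543368493, -6.314685727461298], [-22.87948746503493, 9.730529297459018, -4.1683998740837165], [-22.87199445165168, 9.716795941461058, 3.371540921554851], [-23.11691689166093, 9.823394682619309, 5.516789674945477]]
237 [[-27.298658438501352, 9.996955558150415, -6.184007912526026], [-28.253920245174978, 10.432882582730716, -4.060941866970138], [-27.230983839533426, 9.953027436480479, 3.2751810028207027], [-26.80153817958437, 9.752661805264887, 5.3941779375641365]]
240 [[-31.224794762466665, 10.115158815831153, -6.062208190571381], [-30.5
[... 1899 characters left out ...]
1.6 -10.4]
[373 258] [-43.3  11.3   1.7]
[382 258] [-53.3   5.2 -10.9]
[378 259] [-51.6   9.6  -9.3]
[374 260] [-44.5  12.   -2.9]
[383 260] [-47.9   3.   -9.5]
[379 261] [-48.2   8.3  -9.7]
[375 262] [-43.1  11.5  -5.2]
[371 263] [-29.5  11.5   7. ]
[381 263] [-43.2   5.3  -9.3]
[377 264] [-43.9  10.8  -9.8]
[373 265] [-29.7  10.5   2.7]
[382 265] [-38.2   3.4  -8.4]
[378 266] [-39.5   9.2  -9.4]
[374 267] [-32.2  11.6  -3. ]
[383 267] [-34.7   2.1  -8.8]
[379 268] [-35.1   7.6  -9.1]
[376 269] [-35.   11.6  -9.4]
[375 270] [-31.3  12.   -7.4]
[375 271] [-29.6  11.9  -7.4]
[375 272] [-27.5  11.8  -7.2]
[374 273] [-24.6  12.5  -5.9]
[383 273] [-24.9   2.1  -9.8]
[376 275] [-23.   10.8  -8.4]
```

By depth in both views, the real fingertips end about 21 mm behind the reported TCP. So I need to check the gripper body's clearance to the jar and cup at pressing depth.

```bash
python3 - <<'E'
from h import *;from workcell import ctrl;import pickle
np.set_printoptions(precision=1,suppress=True)
o=ctrl.get_obs();p=o["ee_pos"];R=rot(o);print(p,o["qpos"])
d0=pickle.load(open("side.pkl","rb"))
d=ctrl.get_image("side");m=(d["depth"]>0)&(d["depth"]<d0["depth"]-40)
P,uv=pts(d,m);L=(P-p)@R
for a,b in((-20,-10),(-30,-20),(-40,-30),(-50,-40),(-60,-50),(-70,-60),(-80,-70),(-90,-80),(-100,-90),(-120,-100)):
    k=(L[:,0]>a)&(L[:,0]<b); 
    if k.sum(): print(a,b,k.sum(),np.percentile(L[k],2,axis=0),np.percentile(L[k],98,axis=0))
for n in("top","side"):
    d0=pickle.load(open(n+".pkl","rb"));P,uv=pts(d0,d0["depth"]>0)
    for c in((433,-55),(579,-81)):
        k=(np.hypot(P[:,0]-c[0],P[:,1]-c[1])<48)&(P[:,2]<300);print(n,c,P[k][:,2].max(),np.percentile(P[k][:,2],[90,97]), P[k&(P[:,2]>165)].min(0),P[k&(P[:,2]>165)].max(0))
E
```

```text
[ 517.5 -158.1  172.7] [-0.3  0.3  1.9 -0.   0.9 -1.5]
-30 -20 50 [-29.9   2.1 -10.7] [-22.2  11.9   6. ]
-40 -30 72 [-39.8   2.2 -10.6] [-30.9  12.    6.4]
-50 -40 73 [-49.5   3.  -11. ] [-40.7  12.2   7.4]
-60 -50 71 [-59.6   3.5 -11.9] [-50.2  12.1   8.6]
-70 -60 64 [-69.6   7.  -13. ] [-60.2  12.1   9.1]
-80 -70 24 [-75.3  10.5 -13.2] [-70.4  12.2   5.3]
-120 -100 1274 [-119.7  -28.3  -82. ] [-103.1   33.8   73.4]
top (433, -55) 197.46478540958424 [193.1 194.5] [398.5 -89.1 165. ] [469.3 -19.2 197.5]
top (579, -81) 175.4000698446198 [172.8 173.6] [ 557.5 -116.2  165.4] [616.5 -56.7 175.4]
side (433, -55) 193.84532158080833 [188.6 191.6] [397.7 -90.3 165.1] [468.9 -18.5 193.8]
side (579, -81) 171.6820089895337 [169.9 170.5] [ 556.5 -116.7  165. ] [615.4 -57.9 171.7]
```

From the body to the fingertips is about 80 mm, as the text says, so the reported TCP sits about 21 mm too low along the tool axis. The body will therefore be about 228 mm up when pressing, clear of the cup (up to about 195 mm) and the jar (up to about 173 mm). Contact should come at a reported z of about 134 and home at about 127. I'll approach with force checks.

{"api": "send_rows", "payload": {"rows": [[10, 4, 0, 0], [12, 0, 0, 0], [0, 0, 0, 0], [0, 0, 0, 0]]}}

```text
t: 4.53
ee_pos: [513.8, -156.7, 149.2]
orientation: [-0.959, 1.342, 0.918]
ft_force: [-0.1, -0.2, -0.3]
width: 0.2
```

```bash
python3 go.py p1 134; python3 - <<'E'
from h import *;from workcell import ctrl
np.set_printoptions(precision=1,suppress=True)
o=ctrl.get_obs();p=o["ee_pos"];R=rot(o)
for n,c in (("side",(377,285)),("wrist",(323,215))):
    d=ctrl.get_image(n);u,v=c
    cv2.imwrite(f"pics/{n}5.png",cv2.resize(d["img"][v-50:v+50,u-60:u+60,::-1],None,fx=5,fy=5))
    tip=p-R[:,0]*21
    print(n,proj(d,[tip+R@[0,s,z] for s in(-10,10) for z in(-12,12)]).round().tolist())
E
```

```text
[ 513.8 -156.7  149.2] [15.2  0.1 -0.5] [ 0. -0. -1.] [-0.1 -0.2 -0.3] 0.18026722820954894 4.5333
side [[388.0, 288.0], [381.0, 274.0], [373.0, 292.0], [367.0, 278.0]]
wrist [[302.0, 265.0], [345.0, 265.0], [302.0, 232.0], [346.0, 232.0]]
```

View pics/side5.png

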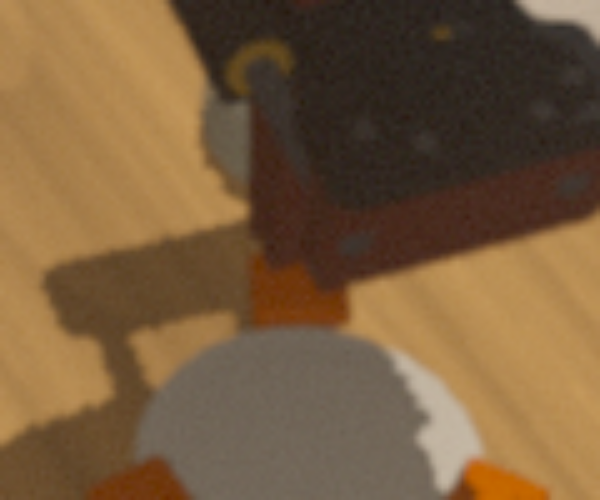

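View pics/wrist5.png

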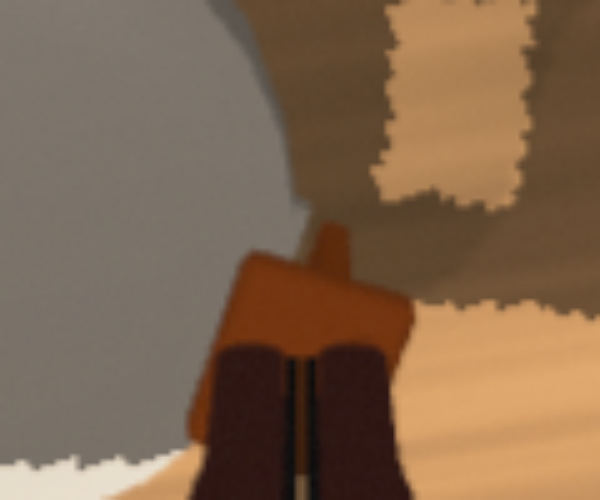

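The tips are just above the pad and centred across it. I'll press on in small steps.

{"api": "send_rows", "payload": {"rows": [[8, 0, 0, 0], [3, 0, 0, 0], [3, 0, 0, 0], [2, 0, 0, 0]]}}

```text
t: 4.97
ee_pos: [515.3, -157.2, 133.3]
orientation: [-0.961, 1.34, 0.916]
ft_force: [-1.1, 0.9, 4.6]
width: 0.8
```

{"api": "send_rows", "payload": {"rows": [[2, 0, 0, 0], [2, 0, 0, 0]]}}

```text
t: 5.13
ee_pos: [515.4, -157.2, 129.4]
orientation: [-0.961, 1.34, 0.917]
ft_force: [-1.0, 0.3, 6.2]
width: 0.6
```

Contact came at about 133 with 5–6 N, which is the tab's friction. I'll keep going to the hard stop.

{"api": "send_rows", "payload": {"rows": [[2, 0, 0, 0], [2, 0, 0, 0]]}}

```text
t: 5.3
ee_pos: [515.4, -157.2, 125.9]
orientation: [-0.96, 1.34, 0.917]
ft_force: [-7.7, 3.0, 29.2]
width: 0.5
```

{"api": "send_rows", "payload": {"rows": [[2, 0, 0, 0]]}}

```text
t: 5.38
ee_pos: [515.5, -157.3, 125.8]
orientation: [-0.96, 1.34, 0.917]
ft_force: [-13.2, 5.4, 38.5]
width: 0.5
```

That is the hard stop, at 38 N with no further travel. I'll lift off and move to the next tab.

{"api": "send_rows", "payload": {"rows": [[-20, 0, 0, 0], [-20, 0, 0, 0], [0, 0, 0, 0], [0, 0, 0, 0]]}}

```text
t: 5.72
ee_pos: [514.4, -156.8, 167.4]
orientation: [-0.961, 1.34, 0.916]
ft_force: [0.3, -1.1, -0.8]
width: 0.5
```

```bash
python3 go.py p2 150
```

```text
[ 514.4 -156.8  167.4] [ 18.  -15.9 -80.7] [ 0. -0. -1.] [ 0.3 -1.1 -0.8] 0.4607700329498034 5.7167
```

{"api": "send_rows", "payload": {"rows": [[0, -5, -25, 0], [0, -5, -25, 0], [0, -4, -20, 0], [0, -1, -5, 0], [0, 0, 0, 0], [0, 0, 0, 0], [0, 0, 0, 0]]}}

```text
t: 6.3
ee_pos: [500.5, -232.6, 162.9]
orientation: [-0.958, 1.341, 0.921]
ft_force: [-0.5, 0.1, 0.0]
width: 0.5
```

```bash
python3 go.py p2 145
```

```text
[ 500.5 -232.6  162.9] [17.9 -2.4 -4.9] [ 0. -0. -1.] [-0.5  0.1  0. ] 0.4782322623155021 6.3
```

{"api": "send_rows", "payload": {"rows": [[0, -2, -5, 0], [10, 0, 0, 0], [6, 0, 0, 0], [0, 0, 0, 0], [0, 0, 0, 0]]}}

```text
t: 6.72
ee_pos: [501.3, -235.4, 144.3]
orientation: [-0.959, 1.34, 0.925]
ft_force: [-0.6, 0.2, -0.5]
width: 0.6
```

```bash
cat > look.py <<'E'
from h import *;from workcell import ctrl;import sys
k=sys.argv[1]
for n,c in (("side",(380,310)),("wrist",(300,200))):
    d=ctrl.get_image(n);u,v=c
    cv2.imwrite(f"pics/{n}{k}.png",cv2.resize(d["img"][v-60:v+60,u-80:u+80,::-1],None,fx=4,fy=4))
E
python3 go.py p2 134; python3 look.py 6
```

```text
[ 501.3 -235.4  144.3] [10.3 -0.9 -2.6] [ 0. -0. -1.] [-0.6  0.2 -0.5] 0.6424515493605862 6.7167
```

View pics/wrist6.png

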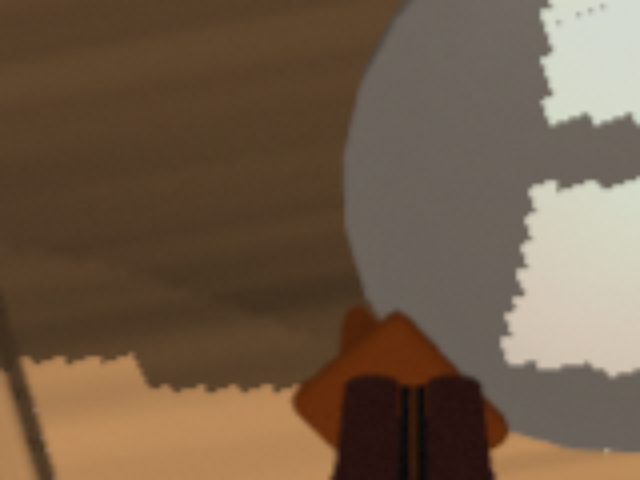

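View pics/side6.png

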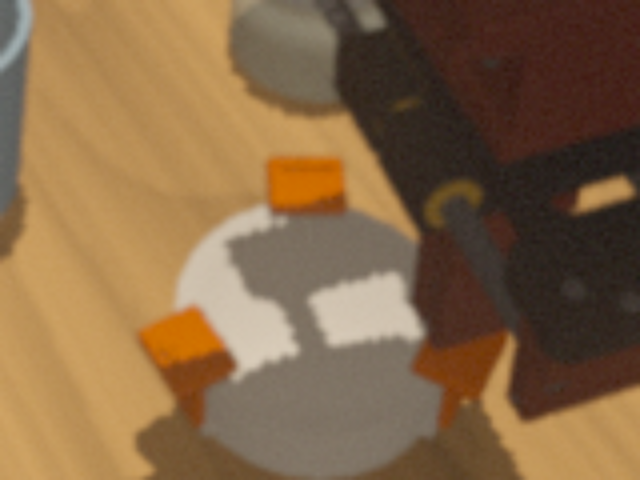

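The tips are over the pad, within about 3 mm of its centre, and the first tab sits visibly lower. I'll trim sideways and press.

{"api": "send_rows", "payload": {"rows": [[3, 0, -2.5, 0], [3, 0, 0, 0], [2, 0, 0, 0], [2, 0, 0, 0]]}}

```text
t: 7.15
ee_pos: [501.4, -238.5, 134.8]
orientation: [-0.961, 1.339, 0.923]
ft_force: [0.0, -1.1, 0.4]
width: 0.2
```

{"api": "send_rows", "payload": {"rows": [[2, 0, 0, 0], [2, 0, 0, 0], [2, 0, 0, 0]]}}

```text
t: 7.4
ee_pos: [501.5, -238.5, 129.1]
orientation: [-0.961, 1.339, 0.923]
ft_force: [-1.8, 0.2, 4.9]
width: 0.3
```

{"api": "send_rows", "payload": {"rows": [[2, 0, 0, 0], [2, 0, 0, 0]]}}

```text
t: 7.57
ee_pos: [501.6, -238.6, 125.9]
orientation: [-0.961, 1.339, 0.923]
ft_force: [-8.6, 3.4, 29.9]
width: 0.6
```

{"api": "send_rows", "payload": {"rows": [[2, 0, 0, 0]]}}

```text
t: 7.65
ee_pos: [501.6, -238.6, 125.8]
orientation: [-0.96, 1.339, 0.923]
ft_force: [-12.5, 5.6, 36.6]
width: 0.5
```

The second tab is home too, at the same 125.8 stop. On to the third.

{"api": "send_rows", "payload": {"rows": [[-20, 0, 0, 0], [-20, 0, 0, 0], [0, 0, 0, 0], [0, 0, 0, 0]]}}

```text
t: 7.98
ee_pos: [500.3, -238.2, 167.3]
orientation: [-0.961, 1.339, 0.923]
ft_force: [-0.8, 0.9, -0.0]
width: 0.4
```

```bash
python3 go.py p3 145
```

```text
[ 500.3 -238.2  167.3] [20.2 77.6 26.2] [ 0. -0. -1.] [-0.8  0.9 -0. ] 0.36892593856546757 7.9833
```

{"api": "send_rows", "payload": {"rows": [[0, 25, 8, 0], [0, 25, 8, 0], [0, 18, 6, 0], [0, 4, 2, 0], [0, 0, 0, 0], [0, 0, 0, 0], [0, 0, 0, 0]]}}

```text
t: 8.57
ee_pos: [439.7, -189.9, 161.0]
orientation: [-0.96, 1.34, 0.924]
ft_force: [-0.7, -0.4, -0.1]
width: 0.3
```

```bash
python3 go.py p3 145
```

```text
[ 439.7 -189.9  161. ] [15.9  3.8  1.9] [ 0. -0. -1.] [-0.7 -0.4 -0.1] 0.31983510034699947 8.5667
```

{"api": "send_rows", "payload": {"rows": [[0, 3.5, 2, 0], [8, 0, 0, 0], [6, 0, 0, 0], [0, 0, 0, 0], [0, 0, 0, 0]]}}

```text
t: 8.98
ee_pos: [440.0, -188.5, 144.9]
orientation: [-0.96, 1.34, 0.922]
ft_force: [0.7, 0.8, -0.4]
width: 0.1
```

```bash
python3 go.py p3 134; python3 look.py 7
```

```text
[ 440.  -188.5  144.9] [10.8  3.5  0.5] [ 0. -0. -1.] [ 0.7  0.8 -0.4] 0.06598893248402485 8.9833
```

View pics/wrist7.png

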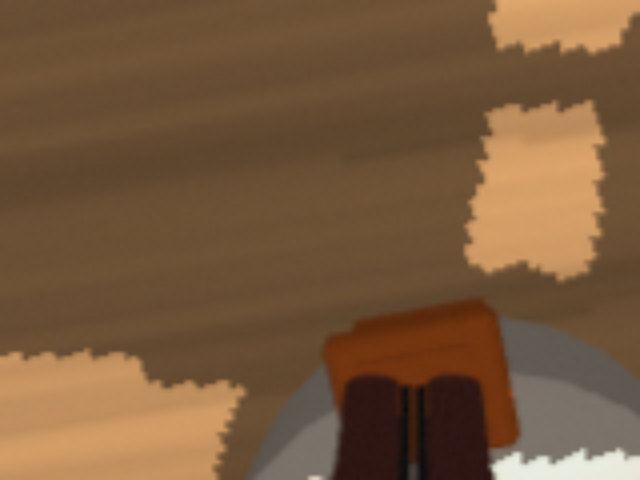

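View pics/side7.png

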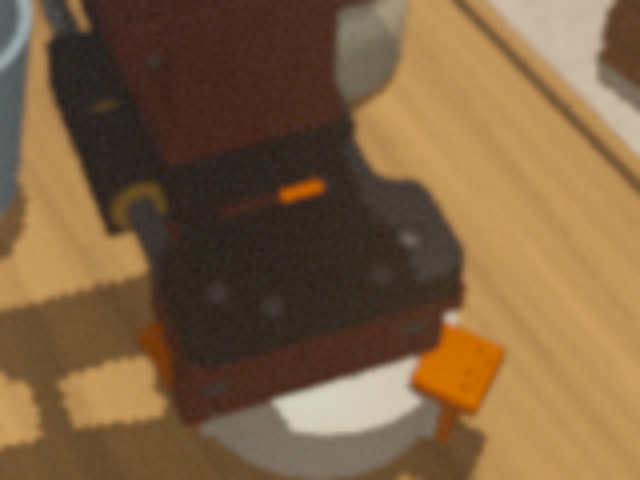

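The wrist view shows the tips over the third pad and about 3.5 mm off toward the lid. The gripper hides this tab in the side view. I'll trim and press.

{"api": "send_rows", "payload": {"rows": [[3, 3.5, 0.5, 0], [3, 0, 0, 0], [2, 0, 0, 0], [2, 0, 0, 0]]}}

```text
t: 9.42
ee_pos: [437.3, -187.0, 134.9]
orientation: [-0.961, 1.339, 0.921]
ft_force: [0.1, 0.2, 0.3]
width: 0.4
```

{"api": "send_rows", "payload": {"rows": [[2, 0, 0, 0], [2, 0, 0, 0], [2, 0, 0, 0]]}}

```text
t: 9.67
ee_pos: [437.4, -187.0, 128.9]
orientation: [-0.961, 1.339, 0.921]
ft_force: [-2.6, 0.9, 5.4]
width: 0.3
```

{"api": "send_rows", "payload": {"rows": [[2, 0, 0, 0], [2, 0, 0, 0]]}}

```text
t: 9.83
ee_pos: [437.6, -187.1, 125.7]
orientation: [-0.961, 1.339, 0.921]
ft_force: [-10.6, 5.4, 40.4]
width: 0.6
```

{"api": "send_rows", "payload": {"rows": [[2, 0, 0, 0]]}}

```text
t: 9.92
ee_pos: [437.6, -187.1, 125.7]
orientation: [-0.961, 1.339, 0.922]
ft_force: [-13.7, 5.4, 47.5]
width: 0.1
```

{"api": "send_rows", "payload": {"rows": [[-20, 0, 0, 0], [-35, 0, 0, 0], [-35, 0, 0, 0], [-35, 0, 0, 0], [-35, 0, 0, 0], [0, 0, 35, 0], [0, 0, 35, 0], [0, 0, 35, 0], [0, 0, 35, 0], [0, 0, 35, 0]]}}

```text
t: 10.75
ee_pos: [496.3, -21.6, 296.2]
orientation: [-0.955, 1.339, 0.907]
ft_force: [0.4, -0.4, -0.9]
width: 0.4
```

{"api": "send_rows", "payload": {"rows": [[0, 0, 25, 0], [0, 0, 15, 0], [0, 0, 0, 0], [0, 0, 0, 0]]}}

```text
t: 11.08
ee_pos: [513.0, 23.9, 295.7]
orientation: [-0.96, 1.335, 0.913]
ft_force: [-0.9, -1.2, -0.3]
width: 0.7
```

```bash
python3 - <<'E'
from h import *;from workcell import ctrl
np.set_printoptions(precision=1,suppress=True)
D={n:ctrl.get_image(n) for n in("top","side")};R={}
for n in D:
    cv2.imwrite(f"pics/{n}8.png",D[n]["img"][...,::-1])
    R[n]=[t for t in tabs(D[n]) if abs(t[3][0]-480)<70]
    for t in R[n]: print(n,t[0],t[1],t[3])
for a in R["top"]:
    for b in R["side"]:
        p,e=tri(D["top"],a[0],D["side"],b[0])
        if e<4: print(p,e)
o=ctrl.get_obs();print(o["t"],o["ee_pos"],o["ft_force"],abs(o["qvel"]).max())
E
```

```text
top [498.4 233.6] 213 [ 500.3 -237.3  149.9]
side [376.  295.2] 246 [ 512.4 -157.2  147.3]
side [345.9 340.6] 312 [ 435.7 -187.3  148.2]
side [414.5 341.1] 322 [ 499.7 -238.7  147.8]
[ 500.7 -238.3  146.7] 0.5689036152866151
11.1833 [512.7  22.9 295.8] [-0.2  0.4 -0.2] 0.017895605330092195
```

View pics/side8.png

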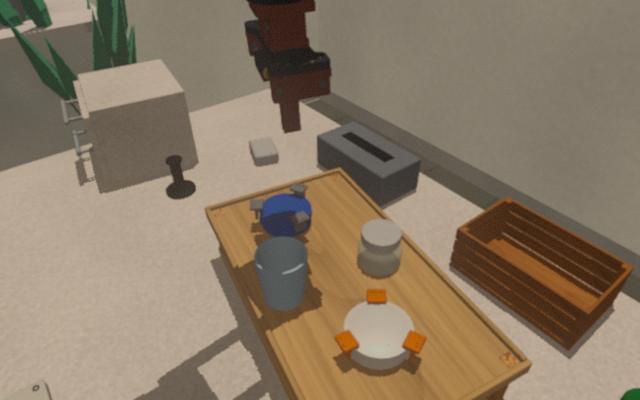

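View pics/top8.png

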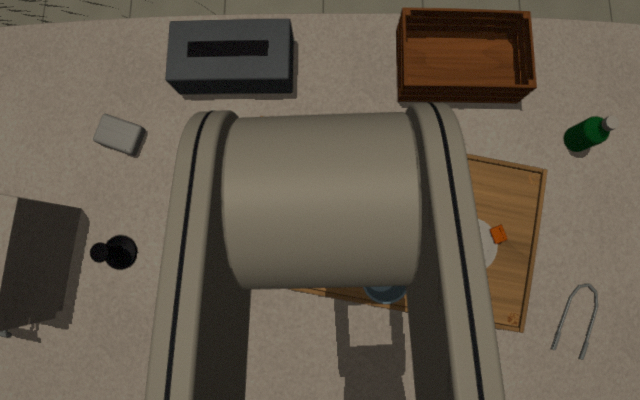

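The side view shows all three tabs at (376,295), (346,341) and (415,341), with side-view depths of 147.3, 148.2 and 147.8 mm. All are home, about 7 mm lower than at the start. The arm is well clear, and the blue case, cup and jar have not moved. The top view is mostly blocked by the arm and shows only one tab. I'll hand in.

```bash
python3 -c "
from workcell import ctrl
print(ctrl.close_job())"
```

```text
the job is handed in; nothing more can be done
None
```

All three orange tabs are pressed fully home, one after another with shut fingers. The job was handed in at about 11 s, with the arm raised clear and touching nothing.

- **Each press:** I felt about 5–6 N of sliding friction, then a hard stop at the same reported height each time (125.7–125.8 mm). The peak vertical force was 37–48 N, pressed through the fingertips only.
- **Final check, side camera:** depth puts the tab tops at 147.3, 148.2 and 147.8 mm, against the expected 148. They read 154.5–155.7 mm in the same view before pressing. The blue case, cup and jar look unmoved.
- **Final check, top camera:** the arm blocked most of this view, so only one tab could be checked from two views. It came out at 146.7 mm, within the calibration error.
- **Disagreement:** the reported TCP was about 21–22 mm lower than the real fingertips. I found this from wrist and side depth before pressing, and the contact heights confirmed it. I relied on the depth readings and force instead.

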